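# Set the centrifuge's stabiliser leg on its foot pad

## Robot

A 6-joint arm with a two-finger parallel gripper is mounted at the origin on the work surface. World frame = base frame: x ahead of the robot, y to its left, z up, the work surface at z = 0. Lengths are in m, angles in rad, forces in N, time in s.
With the tool pointing down it reaches from about 0.2 to 0.875 m from the base axis. Payload 3.4 kg.
Tool frame: the origin (TCP) lies between the finger pads; the fingertips stand 25 mm ahead of it and the grasp point (between the pads) lies 6 mm ahead of it (r.nose_length is the z of the fingertips in the tool frame, in m); z points along the fingers, x is the direction in which the jaws open and shut, and the axes are right-handed (so a half turn about z gives the same grasp; the last joint's range is limited). The gripper opens to 94 mm and grips with 3 to 60 N. Pads are 16 mm wide; open, the fingers measure 119 mm over their backs; the gripper's body (75 mm by 177 mm) begins 78 mm behind the grasp point.
Start: joints at [1.021, 0.276, 1.505, -0, 1.361, -0.121], TCP at [0.239, 0.523, 0.195] pointing down, gripper open.
Joint ranges: [-2.89, 2.89], [-0.75, 2.08], [0.22, 2.7], [-1.18, 4.32], [0.11, 2.71], [-2.7, 2.7]. Speed limits (rad/s): [2.57, 2.57, 3.14, 3.14, 3.14, 3.14].

## Interface

Orientations are given as a unit quaternion [w, x, y, z].
In Python, from plant import r, gripper_to, inverse_kinematics, vision, models, telemetry gives the robot as it stands. Calls block until the motion is done:
- r.move_to(position, orientation): joint-space move of the TCP to a pose.
- r.move_l(position, rot=None, vel=0.15, guard=None): straight line of the TCP; rot=None keeps the orientation; vel is the mean speed in m/s. With guard (N) it stops when the force on the tool has changed by that much, and returns True; else False.
- r.movej(angles): joint-space move.
- gripper_to(opening, f_grip=None): finger opening in m; f_grip is the grip in N (None keeps the last); returns when the fingers have stopped.
- r.hold(seconds).
- inverse_kinematics(position, orientation): joint angles nearest the present ones, or None.
- vision.snapshot(name): name is "scene" or "top"; returns the picture (384x512x3 uint8, red, green, blue); there is no depth.
- vision.get_calibration(name): a dict with "fx", "fy", "cx", "cy" (pixels), "position" and "orientation" of the camera in the world. Camera axes: x right, y down, z forward; pixel columns grow to the right and rows downward; lengths in m; the calibration is good to about 2 mm. A picture is of the moment at which its call begins. get_calibration takes no time and is no camera call.
A pose or a line that the arm cannot do raises r.PlanningError and nothing moves.
- r.sign_off(): hands the job in, once; it reports no verdict.
Trained networks look in the newest picture that a camera, given by its name, has taken for a name from the list of things; names that differ only in an ending like _2 or _b are one class to them, and where a whole thing is asked for, a point or a joint stands for the part that bears it (a point fixed in the world has none). Each returns a list of dicts, best first, with "score" (0 to 1); they miss things now and then, are a little off and sometimes report something else, mostly with a low value. They report only what shows in the picture. A call takes as long as a camera call.
- models.boxes_of(thing, camera): "at" ([x, y, z] in m, in world coordinates, good to about 4 mm: the middle of the surface that is visible of it).
- models.regions_of(thing, camera): "pixels" (384x512 bool, what is visible of it).
- models.mark_of(thing, camera): "at" ([x, y, z] in m, in world coordinates, good to about 4 mm: a listed point, or the origin of a listed thing).
Readings, each from a call of its own:
- telemetry.current_t(): time.
- telemetry.current_joints(): joint angles.
- telemetry.current_dq(): joint speeds.
- telemetry.current_joint_efforts(): joint torques, N m.
- telemetry.current_ee_pos(): TCP position.
- telemetry.current_tool_rot(): TCP orientation.
- telemetry.current_wrist_force(): force on the tool from outside, world axes, zero at the start.
- telemetry.current_torque(): the same for the moment, N m.
- telemetry.current_opening(): finger opening in m.
Only numpy, scipy, OpenCV 4.12 (cv2) and the standard library are available. Lean on these libraries where they do the work, as an engineer would, in place of code of your own. Each camera call takes 0.05 s, during which the arm holds its last target. There are 200 camera calls.

## Task

Steady the bench centrifuge before its run: slide the yellow foot pad under the stabiliser leg so that the foot will come down wholly on the pad's black disc, then wind the crank clockwise until the foot stands firmly on the pad. Go by the feel of the crank: stop once it is clearly heavier to turn than when running free, well before the leg starts to lift the machine, and let go. Leave the other things on the bench where they are.

Things in the scene. Friction and masses are not known exactly. Their poses are not given: they have to be found in the camera images.
- carriage: Cream bench centrifuge, 430 x 340 mm, top 265 mm up, on a low wheeled steel base; it does not move. Origin on the bench below its middle; x to its back, y to its left, z up. A steel outrigger beam (30 mm wide, 66 to 96 mm up) runs from its left (+y) side out to the stabiliser leg; from there to the centrifuge's side wall it is 165 mm.
- jack: Stabiliser leg at the beam's end. Origin on the bench straight below its upright axis; y outwards along the beam, z up. Fixed 48 mm tube (63 mm collar) from 60 mm up; slate gear head 70 mm across, top 250 mm up. A steel leg with a round rubber foot (68 mm) slides down out of it; the foot starts 22 to 32 mm above the bench. The pad can come in from any side but the beam's.
- crank_centre (a point): Point on the leg's upright axis, 303 mm above the bench, level with the middle of the crank handle, which circles it at 55 mm radius. The foot is straight below this point. Tops below the handle: crank arm 272 mm, hub nut 276 mm, above the bench.
- crank_handle (a point): Middle of the red crank handle: an upright round grip, 26 mm across, 50 mm tall (276 to 326 mm above the bench), open above and all round, spinning freely on its pin. Turned clockwise seen from above it winds the foot down, 10 mm a turn (0.8 to 1.8 turns to the pad). The crank stays where it is left, also under load.
- crank: Crank; origin on its axis under the arm, x along the arm to the handle. While turning free it takes a push of 1.6 N on the handle, the same all round. From the foot's touch the push climbs: slowly for the first quarter turn (slack, rubber), then about 0.7 N per 10 degrees. Firm: a steady push near 6 N (120 degrees past touch). Under 3 N is not firm yet, over 8 N too hard, 11 N lifts the machine.
- pad: Yellow foot pad, a stiff plastic board 240 (x) x 110 (y) x 14 mm, about 0.6 kg, flat on the bench, with an upright grab handle near one end and a black disc near the other. Origin in the middle of its underside; x along it from the grab handle to the disc, z up. 
- pad_grip (a point): Middle of the pad's grab handle: a flat-sided wall 16 mm thick (along the pad's x), 80 mm wide (along its y), from the pad's top (14 mm) to 60 mm above the bench; this point is 37 mm up and 95 mm behind the pad's middle; the board ends 25 mm behind it. Axes as the pad's.
- pad_spot (a point): Centre of the black disc, 100 mm across, on the pad's top face (14 mm up), 160 mm ahead (+x) of the grab handle's middle. Axes as the pad's.
- tube_rack: White tube rack with orange-capped tubes, 100 x 200 x 88 mm, to be left alone; origin at the middle of its underside.
- reagent: Amber bottle, 52 mm across, 115 mm tall, to be left alone; origin at the middle of its underside.
- tip_box: Blue pipette-tip box, 85 x 120 x 66 mm, to be left alone; origin at the middle of its underside.
- dishes: Stack of three clear dishes, 92 mm across, 45 mm tall, to be left alone; origin at the middle of its underside.
- timer: White lab timer, 75 x 60 x 29 mm, to be left alone; origin at the middle of its underside.
- marker: Marker pen lying flat, 133 mm long, 13 mm thick, to be left alone; origin at the middle of its underside.

How it is judged:
By the outcome, as a careful person would: the job done as asked, in the order asked, and still so for the second after the job is handed in, with the robot touching nothing.
It also fails if it takes over 72 s, if anything falls off the work surface, if the arm or the gripper's body presses on something with over 40 N, if the wrist force passes 120 N, or if a joint passes its speed limit or range.

## Working session

There is one attempt and no reset: what is moved stays moved. The work goes in short steps, each a Python script; the robot and the scene stay as the last script left them, time stands still between calls to the robot, and variables do not carry over. Pictures are saved under pics/ and viewed, about 8 in all and at most 12, crops included, and the job is handed in when it is done.

```bash
mkdir -p pics; ls; cat > h.py <<'E'
from plant import r, gripper_to, inverse_kinematics, vision, models, telemetry
import numpy as np, cv2
def snap(cam,name):
    im=vision.snapshot(cam); cv2.imwrite('pics/'+name+'.png',cv2.cvtColor(im,cv2.COLOR_RGB2BGR)); return im
E
python3 - <<'E'
from h import *
for c in ("scene","top"):
    snap(c,c+"0"); k=vision.get_calibration(c); print(c,k)
    for t in ("crank_centre","crank_handle","pad","pad_grip","pad_spot","jack","carriage","tube_rack","reagent","tip_box","dishes","timer","marker"):
        print(t,[(np.round(d["at"],3).tolist(),round(d["score"],2)) for d in models.mark_of(t,c)[:2]])
print(telemetry.current_t())
a=cv2.imread('pics/scene0.png');b=cv2.imread('pics/top0.png')
E
```

```text
pics
scene {'fx': 453.5286128277253, 'fy': 453.5286128277253, 'cx': 249.788705981806, 'cy': 193.07128115326964, 'position': array([ 1.19122287, -0.26728099,  1.28861992]), 'orientation': array([-0.23709493,  0.80552356,  0.52043809, -0.15511927])}
crank_centre [([0.586, -0.066, 0.302], 0.83)]
crank_handle [([0.545, -0.03, 0.304], 0.55), ([0.585, -0.064, 0.258], 0.19)]
pad [([0.52, 0.173, 0.004], 0.7)]
pad_grip [([0.532, 0.268, 0.034], 0.92)]
pad_spot [([0.52, 0.109, 0.013], 0.9)]
jack [([0.582, -0.06, 0.002], 0.89), ([0.632, 0.482, -0.0], 0.33)]
carriage []
tube_rack [([0.629, 0.484, -0.0], 0.68)]
reagent [([0.734, 0.049, 0.002], 0.81)]
tip_box [([0.715, 0.271, 0.0], 0.73)]
dishes [([0.373, -0.2, 0.003], 0.82)]
timer [([0.356, 0.247, -0.002], 0.92), ([0.632, 0.483, -0.001], 0.6)]
marker [([0.378, 0.044, -0.0], 0.66)]
top {'fx': 374.28570659310844, 'fy': 374.28570659310844, 'cx': 249.65400103341815, 'cy': 194.22716839531554, 'position': array([0.41106091, 0.03421911, 1.32448425]), 'orientation': array([ 0.04370859, -0.69942361,  0.71197572, -0.04457295])}
crank_centre [([0.586, -0.067, 0.306], 0.88)]
crank_handle [([0.537, -0.03, 0.302], 0.63), ([0.734, 0.045, -0.002], 0.2)]
pad [([0.717, 0.272, -0.002], 0.69), ([0.523, 0.169, 0.005], 0.68)]
pad_grip [([0.54, -0.031, 0.303], 0.67), ([0.529, 0.271, 0.035], 0.66)]
pad_spot [([0.522, 0.103, 0.016], 0.7)]
jack [([0.582, -0.061, 0.002], 0.68)]
carriage [([0.372, -0.199, -0.004], 0.3)]
tube_rack [([0.639, 0.482, -0.0], 0.91)]
reagent [([0.538, -0.031, 0.303], 0.68), ([0.735, 0.045, -0.0], 0.51)]
tip_box [([0.718, 0.271, 0.0], 0.8)]
dishes [([0.374, -0.2, -0.006], 0.58)]
timer [([0.36, 0.25, 0.001], 0.96)]
marker [([0.379, 0.046, -0.002], 0.57)]
1.4
```

View pics/scene0.png

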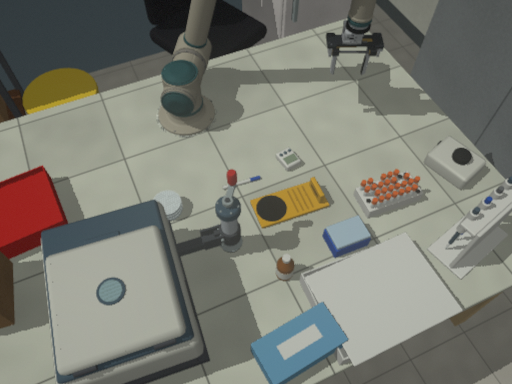

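View pics/top0.png

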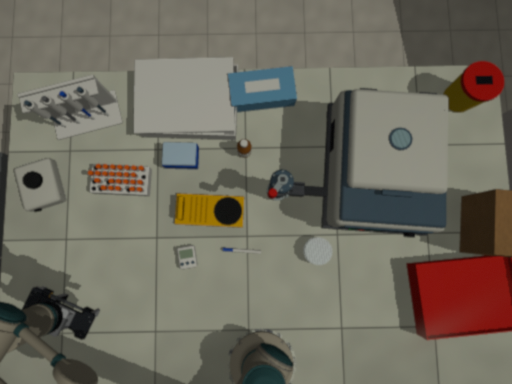

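Scene view: pad at (290,203) with the wall end at right (316,190) and disc (271,208), crank handle (232,177), leg (230,225). Top view agrees: disc (228,211), handle (273,192). The networks agree to within about 5 mm, so I'll grasp the pad wall now.

```bash
cat >> h.py <<'E'
from scipy.spatial.transform import Rotation as R
def down(yaw):  # tool z down, tool x at world yaw
    c,s=np.cos(yaw),np.sin(yaw)
    q=R.from_matrix(np.array([[c,s,0],[s,-c,0],[0,0,-1]])).as_quat()
    return q[[3,0,1,2]]
def best_yaw(p,yaw):
    out=[]
    for y in (yaw,yaw+np.pi):
        j=inverse_kinematics(p,down(y))
        if j is not None: out.append((abs(j[5]),y,j))
    return min(out,key=lambda o:o[0])
E
python3 - <<'E'
from h import *
yaw=np.arctan2(-0.1635,-0.0095)
g=np.array([0.5305,0.2695]); goal=np.array([0.584,-0.063])
spot=np.array([0.5215,0.106])
for p in ([*g,0.16],[*g,0.046],[*(g+goal-spot),0.046],[0.541,-0.030,0.311]):
    o=best_yaw(p,yaw); print(o[1],np.round(o[2],2))
y=best_yaw([*g,0.046],yaw)[1]
r.move_to([*g,0.16],down(y))
print(r.move_l([*g,0.048],vel=0.1,guard=8))
gripper_to(0.0,60)
print(telemetry.current_opening(),telemetry.current_wrist_force(),telemetry.current_ee_pos(),telemetry.current_t())
E
```

```text
1.5127576068605204 [ 0.35  0.33  1.52 -0.    1.3  -1.16]
1.5127576068605204 [ 0.35  0.42  1.68 -0.    1.04 -1.16]
1.5127576068605204 [ 0.05  0.43  1.66 -0.    1.05 -1.46]
-1.6288350467292727 [-0.18  0.18  1.35 -0.    1.61  1.45]
False
0.012717527814619538 [ 0.24333656 -3.51710011  0.27085262] [0.53031615 0.26868173 0.04791522] 5.3833
```

```bash
python3 - <<'E'
from h import *
p=telemetry.current_ee_pos()
print(telemetry.current_opening())
d=np.array([0.0625,-0.169])*0.7
print(r.move_l([p[0]+d[0],p[1]+d[1],p[2]],vel=0.08,guard=25), telemetry.current_wrist_force(), telemetry.current_ee_pos())
for c in ("scene","top"):
    snap(c,c+"1")
    for t in ("crank_centre","jack","pad_grip","pad_spot"):
        print(c,t,[(np.round(m["at"],3).tolist(),round(m["score"],2)) for m in models.mark_of(t,c)[:2]])
print(telemetry.current_opening(),telemetry.current_t())
cv2.imwrite('pics/c1.png',cv2.resize(cv2.imread('pics/scene1.png')[110:290,150:390],None,fx=3,fy=3,interpolation=cv2.INTER_CUBIC))
E
```

```text
0.012717527814619538
False [-0.32829399  1.23270764 -0.40842815] [0.57409387 0.15035532 0.04793146]
scene crank_centre [([0.586, -0.067, 0.306], 0.57)]
scene jack [([0.585, -0.061, 0.002], 0.9)]
scene pad_grip [([0.577, 0.153, 0.035], 0.55)]
scene pad_spot []
top crank_centre [([0.588, -0.069, 0.304], 0.62)]
top jack [([0.585, -0.064, 0.001], 0.68)]
top pad_grip [([0.576, 0.15, 0.034], 0.97)]
top pad_spot [([0.586, -0.06, -0.002], 0.7), ([0.562, -0.01, 0.016], 0.65)]
0.012701830491980075 7.6167
```

View pics/c1.png

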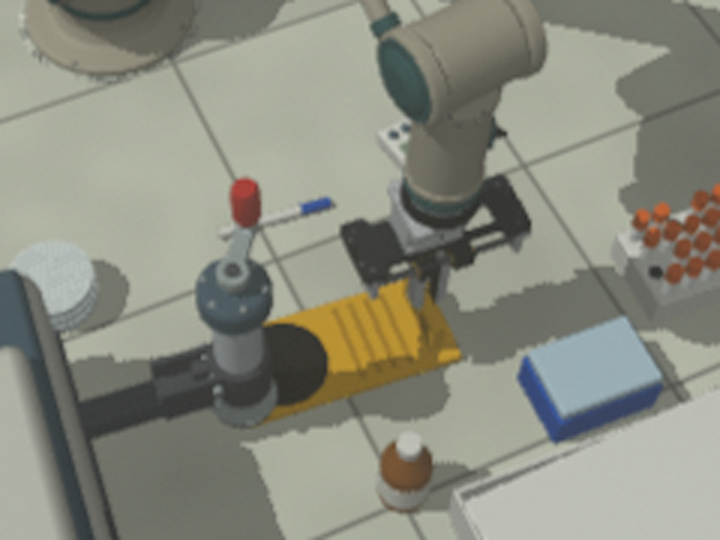

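The crop shows the pad held straight, with the disc's edge reaching the leg at crop (275,360) and nothing else disturbed. The remaining shift is about (0.021, -0.055).

```bash
python3 - <<'E'
from h import *
p=telemetry.current_ee_pos()
print(r.move_l([p[0]+.021,p[1]-.055,p[2]],vel=0.06,guard=25), telemetry.current_wrist_force(), telemetry.current_ee_pos())
for c in ("scene","top"):
    snap(c,c+"2")
    for t in ("crank_centre","jack","pad_grip","pad_spot"):
        print(c,t,[(np.round(m["at"],3).tolist(),round(m["score"],2)) for m in models.mark_of(t,c)[:2]])
gripper_to(0.05,60)
print(telemetry.current_opening(),telemetry.current_wrist_force())
p=telemetry.current_ee_pos()
r.move_l([p[0],p[1],0.14],vel=0.15)
r.move_l([p[0]-0.03,p[1]+0.12,0.2],vel=0.25)
for c in ("scene","top"):
    snap(c,c+"3")
    for t in ("crank_centre","crank_handle","jack","pad_grip","pad_spot","pad"):
        print(c,t,[(np.round(m["at"],3).tolist(),round(m["score"],2)) for m in models.mark_of(t,c)[:2]])
print(telemetry.current_t())
a=cv2.imread('pics/scene3.png')[130:280,160:360];b=cv2.imread('pics/top3.png')[150:250,180:345]
cv2.imwrite('pics/c3.png',np.hstack([cv2.resize(a,(400,300),interpolation=2),cv2.resize(b,(400,300),interpolation=2)]))
E
```

```text
False [ 0.67982008 -0.24970079 -0.01275077] [0.59538028 0.09457688 0.04796291]
scene crank_centre [([0.586, -0.067, 0.304], 0.95)]
scene jack [([0.586, -0.062, 0.001], 0.66)]
scene pad_grip [([0.596, 0.097, 0.034], 0.91), ([0.734, 0.051, 0.004], 0.54)]
scene pad_spot []
top crank_centre [([0.592, -0.067, 0.302], 0.58)]
top jack [([0.585, -0.06, -0.001], 0.65), ([0.583, -0.064, 0.259], 0.2)]
top pad_grip [([0.594, 0.092, 0.034], 0.92), ([0.582, -0.058, 0.001], 0.2)]
top pad_spot [([0.581, -0.07, 0.014], 0.67)]
0.05001386671215944 [-0.76509206  0.38871052  0.4020597 ]
scene crank_centre [([0.586, -0.067, 0.304], 0.87)]
scene crank_handle [([0.543, -0.028, 0.301], 0.5)]
scene jack [([0.586, -0.063, 0.0], 0.73), ([0.734, 0.049, 0.002], 0.26)]
scene pad_grip [([0.598, 0.097, 0.038], 0.93)]
scene pad_spot [([0.579, -0.063, 0.011], 0.88)]
scene pad [([0.583, -0.0, 0.004], 0.89)]
top crank_centre [([0.585, -0.067, 0.304], 0.59), ([0.593, 0.096, 0.035], 0.19)]
top crank_handle []
top jack [([0.582, -0.063, 0.001], 0.6)]
top pad_grip [([0.592, 0.094, 0.032], 0.7)]
top pad_spot [([0.581, -0.068, 0.012], 0.66)]
top pad [([0.588, -0.002, 0.004], 0.84)]
12.1583
```

View pics/c3.png

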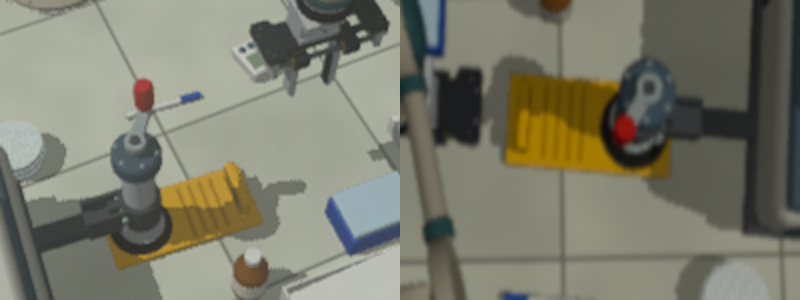

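The disc sits under the foot to within about 6 mm (16 mm allowed), and the pad is released and flat. Next is the crank: grip the handle with the jaws tangential and take a few short arcs, logging forces.

```bash
cat >> h.py <<'E'
import json
Z=0.311
def step(c,rad,a,vel=0.08):
    """move handle to angle a; returns force the tool exerts: (clockwise push, radial outward)"""
    r.move_l([c[0]+rad*np.cos(a),c[1]+rad*np.sin(a),Z],vel=vel)
    f=-np.array(telemetry.current_wrist_force())
    t=np.array([np.sin(a),-np.cos(a)]); n=np.array([np.cos(a),np.sin(a)])
    return f[:2]@t, f[:2]@n, f[2]
E
python3 - <<'E'
from h import *
p=telemetry.current_ee_pos()
h=np.array([0.543,-0.0285]); c=np.array([0.586,-0.065]); a0=np.arctan2(*(h-c)[::-1])
h=c+0.055*np.array([np.cos(a0),np.sin(a0)])
gripper_to(0.07,15)
r.move_l([p[0],p[1],0.40],vel=0.25)
_,y,_=best_yaw([*h,0.40],a0-np.pi/2)
r.move_to([*h,0.40],down(y))
print(r.move_l([*h,Z],vel=0.1,guard=6))
gripper_to(0.0,15)
print(np.degrees(a0),h,telemetry.current_opening(),np.round(telemetry.current_wrist_force(),2),telemetry.current_ee_pos(),telemetry.current_t())
a=a0
for i in range(5):
    a-=np.radians(12); print(round(np.degrees(a)),np.round(step(c,0.055,a),2),np.round(telemetry.current_ee_pos(),4),telemetry.current_opening(),telemetry.current_t())
json.dump(dict(a=a,c=list(c)),open('s.json','w'))
E
```

```text
False
139.67416371113072 [ 0.54406929 -0.02940765] 0.024666972518651277 [-0.86 -0.24  0.7 ] [ 0.5438534  -0.02961941  0.31103501] 16.4167
128 [-1.74 -0.6   0.22] [ 0.5537 -0.0203  0.311 ] 0.024721569399837266 16.7083
116 [-2.56 -0.71  0.14] [ 0.5635 -0.0146  0.311 ] 0.025061156995396627 17.0
104 [-1.35 -0.68 -0.33] [ 0.5742 -0.0111  0.311 ] 0.02496952552575991 17.2917
92 [-1.74 -0.99 -0.26] [ 0.5855 -0.0098  0.311 ] 0.0250609916721512 17.5833
80 [-1.83 -2.85 -0.99] [ 0.5969 -0.0109  0.3111] 0.025013584055133074 17.875
```

```bash
python3 - <<'E'
from h import *
s=json.load(open('s.json')); a=s['a']; c=np.array(s['c'])
def ft(a):
    f=-np.array(telemetry.current_wrist_force())[:2]
    return np.round([f@[np.sin(a),-np.cos(a)],f@[np.cos(a),np.sin(a)]],2)
for i in range(4):
    a-=np.radians(12); step(c,0.055,a); o=[ft(a)]
    for k in range(3): r.hold(0.08); o.append(ft(a))
    print(round(np.degrees(a)),*o,np.round(telemetry.current_ee_pos(),4),telemetry.current_t())
json.dump(dict(a=a,c=list(c)),open('s.json','w'))
E
```

```text
68 [-1.07 -2.87] [-1.34 -3.17] [-1.85 -3.75] [-2.06 -2.38] [ 0.6072 -0.014   0.3111] 18.4167
56 [-0.62 -3.01] [-1.11 -4.14] [-0.84 -3.52] [-1.47 -3.17] [ 0.6174 -0.0196  0.3111] 18.9583
44 [-1.09 -4.3 ] [-1.71 -4.52] [-2.11 -4.57] [-2.68 -3.73] [ 0.6261 -0.0272  0.3111] 19.5
32 [-2.05 -4.73] [-2.25 -4.11] [-1.86 -4.34] [-0.31 -3.86] [ 0.6331 -0.0365  0.3111] 20.0417
```

```bash
python3 - <<'E'
from h import *
s=json.load(open('s.json')); a=s['a']; c=np.array(s['c'])
def ft(a):
    F=[]
    for k in range(4): r.hold(0.02); F.append(-np.array(telemetry.current_wrist_force())[:2])
    f=np.mean(F,0); return np.round([f@[np.sin(a),-np.cos(a)],f@[np.cos(a),np.sin(a)]],2)
print(ft(a))
step(c,0.057,a); print('out 2mm',ft(a), np.round(telemetry.current_ee_pos(),4))
for i in range(3):
    a-=np.radians(4); step(c,0.057,a,0.04); print('cw',ft(a))
print(telemetry.current_t(),telemetry.current_opening())
json.dump(dict(a=a,c=list(c)),open('s.json','w'))
E
```

```text
[-1.57 -4.81]
out 2mm [-1.98  1.08] [ 0.6332 -0.036   0.311 ]
cw [0.54 3.87]
cw [-0.1   5.05]
cw [0.08 5.53]
21.375 0.02501564681576174
```

Sign convention confirmed: stepping 2 mm outward raises the radial force, at about 3 N/mm. Quick stops overshoot and hide the push, so I'll add radial compliance and use slow probes for the feel.

```bash
cat >> h.py <<'E'
def ft(a,n=4):
    F=[-np.array(telemetry.current_wrist_force())[:2]]
    for k in range(n-1): r.hold(0.015); F.append(-np.array(telemetry.current_wrist_force())[:2])
    f=np.mean(F,0); return np.array([f@[np.sin(a),-np.cos(a)],f@[np.cos(a),np.sin(a)]])
def adapt(c,a,fn,k=0.00015):
    return c-k*fn*np.array([np.cos(a),np.sin(a)])
E
python3 - <<'E'
from h import *
s=json.load(open('s.json')); a=s['a']; c=np.array(s['c'])+0.0005*np.array([np.cos(a),np.sin(a)])
for i in range(5):
    a-=np.radians(12); step(c,0.055,a); f=ft(a,3); c=adapt(c,a,f[1]); print(round(np.degrees(a)),np.round(f,2),np.round(c,4))
for v in (0.01,0.01,0.02,0.02):
    a-=np.radians(4); step(c,0.055,a,v); f=ft(a,3); print('slow',v,np.round(f,2),telemetry.current_t()); c=adapt(c,a,f[1])
print(telemetry.current_opening())
json.dump(dict(a=a,c=list(c)),open('s.json','w'))
E
```

```text
8 [-1.34  3.02] [ 0.586  -0.0649]
-4 [-1.32  2.36] [ 0.5857 -0.0649]
-16 [-1.82  0.43] [ 0.5856 -0.0648]
-28 [-1.75 -0.5 ] [ 0.5857 -0.0649]
-40 [-1.61 -0.72] [ 0.5858 -0.065 ]
slow 0.01 [ 1.26 -1.32] 23.575
slow 0.01 [ 0.62 -0.99] 24.1417
slow 0.02 [-0.47  0.41] 24.5167
slow 0.02 [0.3  0.78] 24.8917
0.025091516760234845
```

```bash
cat >> h.py <<'E'
def wind(maxdeg,levels,tend,vel=0.06,rad=0.055):
    s=json.load(open('s.json')); a=s['a']; c=np.array(s['c']); a_end=a-np.radians(maxdeg); L=list(levels); i=0
    while a>a_end and L and telemetry.current_t()<tend:
        f0=ft(a,3); c=adapt(c,a,f0[1])
        b=a-np.radians(12)
        hit=r.move_l([c[0]+rad*np.cos(b),c[1]+rad*np.sin(b),Z],vel=vel,guard=L[0]-f0[0])
        if hit:
            fi=ft(b,1); p=telemetry.current_ee_pos()[:2]-c
            a2=np.arctan2(p[1],p[0]); a2+=2*np.pi*np.round((a-a2)/(2*np.pi)); a=min(a,a2)
            print('HIT',L.pop(0),'at',round(np.degrees(a),1),'f0',np.round(f0,1),'f',np.round(fi,1),round(telemetry.current_t(),1))
        else:
            a=b; i+=1
            if i%4==0: print(round(np.degrees(a)),np.round(f0,1))
    json.dump(dict(a=a,c=list(c)),open('s.json','w')); print('end',np.degrees(a),c,telemetry.current_t(),telemetry.current_opening())
E
python3 - <<'E'
from h import *
wind(460,[2.7,3.2,3.7,4.2],45)
E
```

```text
HIT 2.7 at -63.3 f0 [-0.1  0.6] f [-1.7 -0.6] 25.1
HIT 3.2 at -82.1 f0 [-1.8  0.4] f [-1.2 -0. ] 25.8
-118 [-1.5  0.7]
HIT 3.7 at -161.0 f0 [-1.2  0.6] f [-1.5 -0.4] 28.3
-173 [-1.8 -0.1]
-221 [-1.   1.1]
HIT 4.2 at -270.8 f0 [-0.2  0.5] f [ 0.  -0.3] 31.6
end -270.8451473330632 [ 0.58661478 -0.06475421] 31.65 0.02479852334400743
```

```bash
sed -i 's/if i%4==0: print/if 1: print/' h.py; python3 - <<'E'
from h import *
wind(72,[4.6,5.2],45)
E
```

```text
HIT 4.6 at -276.7 f0 [ 0.4 -0.2] f [-1.  -0.3] 31.9
HIT 5.2 at -282.4 f0 [-1.1 -0.3] f [-1.2 -0.4] 32.1
end -282.4018914853558 [ 0.58662043 -0.06467749] 32.15 0.025219599352290022
```

```bash
python3 - <<'E'
from h import *
s=json.load(open('s.json')); a=s['a']; c=np.array(s['c'])
print(np.round(ft(a,5),2), np.round((telemetry.current_ee_pos()[:2]-c)*1e3,2))
for k in range(6):
    a-=np.radians(1.0); step(c,0.055,a,0.006); f1=ft(a,1); f2=ft(a,4)
    print(round(np.degrees(a),1),np.round(f1,2),np.round(f2,2),round(telemetry.current_t(),2))
json.dump(dict(a=a,c=list(c)),open('s.json','w'))
E
```

```text
[-1.51 -0.29] [11.44 53.7 ]
-283.4 [ 1.97 -0.02] [ 2.1  -0.03] 32.98
-284.4 [2.58 0.04] [2.31 0.26] 33.33
-285.4 [1.88 0.26] [1.84 0.1 ] 33.69
-286.4 [1.38 0.65] [1.71 0.23] 34.05
-287.4 [1.94 0.88] [2.18 0.11] 34.41
-288.4 [2.39 0.91] [2.19 0.17] 34.77
```

Slow 1° probes give a steady, repeatable push of about 2 N, so the guard hits were start/stop transients and the crank is still nearly free. I'll alternate quick steps with slow probes.

```bash
cat >> h.py <<'E'
def wind2(maxdeg,stop,tend,rad=0.055,big=18):
    s=json.load(open('s.json')); a=s['a']; c=np.array(s['c']); a_end=a-np.radians(maxdeg); P=0
    while a>a_end and telemetry.current_t()<tend:
        q=big if P<3 else 6
        a-=np.radians(q); step(c,rad,a,0.06 if P<3 else 0.02)
        a-=np.radians(2); step(c,rad,a,0.007); f=ft(a,4); P=f[0]; c=adapt(c,a,f[1],.0002)
        print(round(np.degrees(a)),np.round(f,2),round(telemetry.current_t(),1))
        if P>stop: break
    json.dump(dict(a=a,c=list(c)),open('s.json','w')); print('end',np.degrees(a),c,telemetry.current_opening())
E
python3 - <<'E'
from h import *
wind2(200,3.6,48)
E
```

```text
-308 [2.59 0.77] 35.7
-328 [2.28 0.53] 36.6
-348 [2.29 0.51] 37.5
-368 [3.36 0.53] 38.4
-376 [5.04 0.32] 39.3
end -376.40189148535563 [ 0.58616735 -0.06484165] 0.02518471841451872
```

```bash
python3 - <<'E'
from h import *
s=json.load(open('s.json')); a=s['a']; c=np.array(s['c'])
print(np.round(ft(a,8),2))
for k in range(6):
    a-=np.radians(1.5); step(c,0.055,a,0.006); f=ft(a,6)
    print(round(np.degrees(a),1),np.round(f,2),round(telemetry.current_t(),2))
    if f[0]>5.8: break
json.dump(dict(a=a,c=list(c)),open('s.json','w'))
E
```

```text
[5.41 0.24]
-377.9 [5.56 0.14] 39.91
-379.4 [5.49 0.07] 40.38
-380.9 [5.52 0.27] 40.86
-382.4 [5.55 0.55] 41.33
-383.9 [5.87 0.07] 41.81
```

The push is a steady 5.5–5.9 N, rising at the expected rate, against about 2.1 N free on the same probe, so it's firm. Relax, release, retreat and look.

```bash
python3 - <<'E'
from h import *
s=json.load(open('s.json')); a=s['a']; c=np.array(s['c'])
step(c,0.055,a+np.radians(2.0),0.02); print(np.round(ft(a,4),2))
gripper_to(0.07,15)
p=telemetry.current_ee_pos(); print(np.round(telemetry.current_wrist_force(),2))
r.move_l([p[0],p[1],0.41],vel=0.15)
print('free air',np.round(ft(a,6),2))
r.move_l([0.45,0.25,0.41],vel=0.3)
for cam in ("scene","top"):
    snap(cam,cam+"4")
    for t in ("crank_centre","crank_handle","jack","pad_grip","pad_spot","pad","marker","reagent","dishes","timer","tip_box"):
        print(cam,t,[(np.round(m["at"],3).tolist(),round(m["score"],2)) for m in models.mark_of(t,cam)[:1]])
print(telemetry.current_t())
a=cv2.imread('pics/scene4.png')[130:280,160:360];b=cv2.imread('pics/top4.png')[150:250,180:345]
cv2.imwrite('pics/c4.png',np.hstack([cv2.resize(a,(400,300),interpolation=2),cv2.resize(b,(400,300),interpolation=2)]))
E
```

```text
[3.62 0.41]
[-0.18 -0.2  -0.28]
free air [0.17 0.44]
scene crank_centre [([0.598, 0.095, 0.034], 0.68)]
scene crank_handle [([0.585, -0.062, 0.003], 0.52)]
scene jack [([0.586, -0.059, 0.004], 0.63)]
scene pad_grip [([0.596, 0.097, 0.034], 0.88)]
scene pad_spot [([0.578, -0.063, 0.013], 0.95)]
scene pad [([0.582, 0.001, 0.001], 0.84)]
scene marker [([0.381, 0.046, -0.001], 0.65)]
scene reagent [([0.734, 0.051, 0.003], 0.8)]
scene dishes [([0.375, -0.197, 0.002], 0.69)]
scene timer [([0.597, 0.096, 0.035], 0.75)]
scene tip_box [([0.714, 0.27, -0.002], 0.59)]
top crank_centre [([0.586, -0.067, 0.302], 0.56)]
top crank_handle [([0.636, -0.078, 0.303], 0.68)]
top jack [([0.583, -0.064, 0.0], 0.98)]
top pad_grip [([0.593, 0.096, 0.036], 0.89)]
top pad_spot [([0.58, -0.071, 0.015], 0.85)]
top pad [([0.591, -0.006, 0.0], 0.87)]
top marker [([0.378, 0.044, 0.001], 0.45)]
top reagent [([0.737, 0.048, 0.002], 0.54)]
top dishes [([0.376, -0.2, -0.003], 0.95)]
top timer [([0.359, 0.251, -0.001], 0.6)]
top tip_box [([0.718, 0.269, 0.002], 0.86)]
46.475
```

View pics/c4.png

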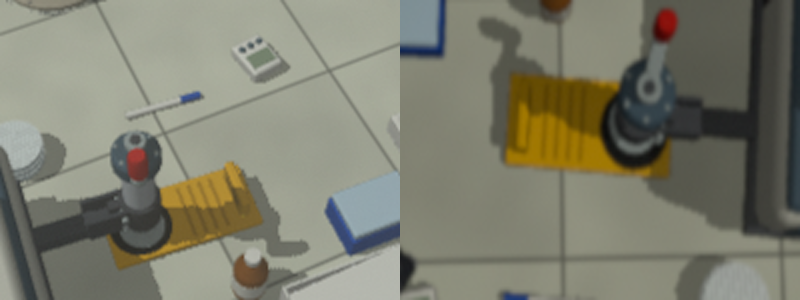

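The final view shows the foot ringed by black disc on all sides. The pad and the other items are where they should be, the crank has stayed put and the gripper is clear, so I'm handing in.

```bash
python3 -c "
from h import *
r.sign_off()"
```

```text
the job is handed in; nothing more can be done
```

The pad is under the stabiliser leg, the crank is wound until the foot stands firmly on it, and I handed the job in at about 46.5 s of the 72 s limit.

- **Pad:** I gripped its handle wall and slid it in flat. The networks put the disc centre within about 6–8 mm of the leg axis, against the 16 mm allowed. They disagree with each other by up to 8 mm. The last picture shows black disc all round the foot.
- **Crank:** I turned it clockwise about 1.45 turns. The last slow probes read a steady push of 5.5–5.9 N, against about 2.0–2.3 N on the same probe earlier (nominal free push is 1.6 N). The sensor read about 0.2 N in free air, so the true push is about 5.6 N. That is firm and well below the 11 N that lifts the machine. The handle stayed put after release.
- **Other things:** In the last pictures the marker, reagent bottle, dishes, timer and tip box are unmoved to within the networks' accuracy. I did not re-measure the tube rack, but the arm did not go near it after the start.
- **Checks that disagreed:**
  - The force-guard "hits" between about −63° and −282° of crank angle were false, caused by start and stop transients. I dropped them in favour of slow probes.
  - In the last scene picture the networks misplaced the crank centre, crank handle and timer. The top view had all three right.

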